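# Put the washed gas burners back together

### The arm

A 6-joint arm with a two-finger parallel gripper is mounted at the origin on the work surface. World frame = base frame: x ahead of the robot, y to its left, z up, the work surface at z = 0. Lengths are in m, angles in rad, forces in N, time in s.
With the tool pointing down it reaches from about 0.425 to 0.95 m from the base axis. Payload 3.5 kg.
Tool frame: the origin (TCP) lies at the very end of the fingers, on their centre line; the grasp point (between the pads) lies 19 mm behind it; z points along the fingers, y is the line along which they close (so a half turn about z gives the same grasp; the last joint's range is limited). The gripper opens to 85 mm and grips with 20 to 120 N. Pads are 22 mm wide; open, the fingers measure 114 mm over their backs; the gripper's body (76 mm by 85 mm) begins 54 mm behind the grasp point. The pads swing forward as they close: fully open they stand 13 mm farther back than shut.
Start: joints at [0.981, 0.286, 1.577, -0, 1.279, -0.15], TCP at [0.287, 0.611, 0.231] pointing down, gripper open.
Joint ranges: [-2.77, 2.77], [-0.9, 2.22], [0.21, 2.48], [-1.53, 4.67], [0.24, 2.81], [-2.84, 2.84]. Speed limits (rad/s): [2.79, 2.79, 3.14, 3.14, 3.14, 3.14].

### API

Orientations are given as a unit quaternion [x, y, z, w].
In Python, from plant import ctrl gives the robot as it stands.
- The arm moves only by the tool carry_out, never from a script. Its argument "deltas" is one flat list of numbers, 6 for each row, row after row: the shift along the tool's x, y, z in m, then the turn, a rotation vector about the tool's x, y, z in rad. A call has 1 to 5 rows; each row is the pose to reach, as a shift and turn from the pose commanded when the call began, along the tool's axes at that moment; what a row does not reach only later rows make up. A row lasts 1/8 s, in which the tool goes at most 62.5 mm and 10.7 degrees, less where a joint would pass 70% of its speed; a pose out of reach is approached as far as the arm can. A call with a gripper value outside its range is refused whole. "grip" is the opening in per cent of the stroke, from 0 (shut) to 100 (fully open), set as the call begins (left out, the last holds). The fingers move at their own pace and stop on an object; "grip_force" is the grip in N (left out, the last holds). Time passes only in rows, so rows that repeat a pose let the fingers close. It gives the time, the measured TCP pose, the force, the opening and the grip force at its end, in the units of the state.
- ctrl.get_state(): the state, without advancing time (a new reading comes with each control period).
- ctrl.read_camera(name): name is "scene" or "top" or "wrist"; returns (picture, depth): 480x640x3 uint8, red, green, blue; 480x640 float32, m along the optical axis (not along the pixel's ray), 0 where there is no reading.
- ctrl.camera_model(name): a dict with "intrinsics" (3x3 intrinsics, pixels), "extrinsics" (4x4, takes a point from world to camera coordinates); the wrist camera has in their place "hand_eye" (4x4, takes a point from camera to tool coordinates, whose origin is the TCP and whose axes are the flange's). Camera axes: x right, y down, z forward; pixel columns grow to the right and rows downward; lengths in m; the calibration is good to about 2 mm. A picture is of the moment at which its call begins: read the wrist's pose just before it. camera_model takes no time and is no camera call.
- ctrl.sign_off(): hands the job in; it is judged then, once.
Trained networks look in the newest picture that a camera, given by its name, has taken for a name from the list of things; names that differ only in an ending like _2 or _b are one class to them, and where a whole thing is asked for, a point or a joint stands for the part that bears it (a point fixed in the world has none). Each returns a list of dicts, best first, with "score" (0 to 1); they miss things now and then, are a little off and sometimes report something else, mostly with a low value. They report only what shows in the picture. A call takes as long as a camera call. They do not tell look-alikes from the thing itself.
- ctrl.find_in(camera, query): "uv" ([column, row] in pixels, amid what is visible of it).
The state is a dict: "time": time; "qpos": joint angles; "dq": joint speeds; "joint_efforts": joint torques, N m; "eef_pos": TCP position; "tcp_rot": TCP orientation; "contact_force": force on the tool from outside, world axes, zero at the start; "wrist_torque": the same for the moment, N m; "opening": opening from 0.0 (shut) to 1.0 (fully open); "finger_force": force on a finger pad.
Only numpy, scipy, OpenCV 4.12 (cv2) and the standard library are available. Lean on these libraries where they do the work, as an engineer would, in place of code of your own. Each camera call takes 0.05 s, during which the arm holds its last target. There are 200 camera calls.

### The job

The washed burner parts stand in one tower on the wooden board. Put the two bare gas burners back together: on each burner first its brass crown, centred over the spigot and lying flat on the cup, then its black cap on the crown with the cap's plug in the crown's hole, large parts on the large burner and small parts on the small one. Leave the complete third burner with its cap, the pan and the pepper mill as they are.

Things in the scene. Friction and masses are not known exactly. Their poses are not given: they have to be found in the camera images.
- cap_large: Large burner cap, black enamelled steel, about 0.28 kg: a flat disc 66 mm across and 10 mm thick; under it a tapered centring plug 28 mm across at the disc, 22 mm at its foot and 5 mm high. Origin: centre of the plug's underside, so the disc lies from 5 to 15 mm above it; z up. At the start it is the lowest of the tower, plug down on the board.
- crown_large: Large burner crown: a plain upright brass ring with dark flame ports around it, 56 mm outside, hole 38 mm right through, 16 mm high, about 0.18 kg. Origin: centre of its underside; z up. At the start it lies on the large cap, second from the bottom.
- cap_small: Small burner cap, black enamelled steel, about 0.12 kg: a flat disc 46 mm across and 10 mm thick; under it a tapered plug 12 mm across at the disc, 6 mm at its foot and 5 mm high. Origin: centre of the plug's underside, the disc lies from 5 to 15 mm above it; z up. At the start it lies on the large crown, its plug loose in that crown's wide hole, third from the bottom.
- crown_small: Small burner crown: an upright brass ring with dark flame ports, 34 mm outside, hole 22 mm right through, 16 mm high, about 0.07 kg. Origin: centre of its underside; z up. At the start it is the top of the tower, on the small cap.
- base_large: Large burner base, fixed and bare, on a pale round drip dish (116 mm across, 3 mm high). Grey cast cup 68 mm across, its flat top 24 mm above the origin; on it in the middle a tapered spigot 28 mm across (15 at the tip), 8 mm high. The large crown rests with its underside 24 mm above this origin, then the large cap with its origin 35 mm above it. Origin: centre of its underside on the worktop.
- base_small: Small burner base, fixed and bare, on a pale round drip dish (116 mm across, 3 mm high). Grey cast cup 48 mm across, its flat top 24 mm above the origin; on it in the middle a tapered spigot 12 mm across (7 at the tip), 8 mm high. The small crown rests with its underside 24 mm above this origin, then the small cap with its origin 35 mm above it. Origin: centre of its underside on the worktop.
- board: Fixed square wooden board, 130 x 130 x 12 mm, that carries the tower at its centre. Origin: centre of its underside. The tower's top is 69 mm above the worktop.
- cap_mid: Bystander: the black cap (58 mm disc, 10 mm thick, with a plug 20 mm across and 5 mm high) of the third, middle-sized burner, which is complete and fixed on a drip dish like the others; the cap lies loose on its crown, its top 50 mm above the worktop. Origin: centre of the plug's underside.
- pan: Bystander: round open aluminium bowl pan, 140 mm across the rim, 60 mm high, loose, beyond the burners. Origin: centre of its underside.
- mill: Bystander: turned dark wooden pepper mill, 54 mm across, 138 mm high, loose, beyond the burners. Origin: centre of its underside.
There are look-alikes about, which are no part of the job. What is shaped like the crown_small but green is not meant.

How it is judged:
At the end, for the whole second after the job is handed in: Each crown lies at rest on its own burner (centre within 9 mm, underside 24 mm above the worktop) and each cap, plug down, on its crown (centre within 14 mm of the burner, origin 35 mm above the worktop); heights within 4 mm, tilts under 0.12 rad (horizontal distance between crown_large and base_large below 0.009 m and z of crown_large in the frame of base_large between 0.02 and 0.028 m and angle between each of crown_large, cap_large, crown_small, cap_small's own z axis and vertical below 0.12 rad and linear speed of each of crown_large, cap_large, crown_small, cap_small below 0.02 m/s and angular speed of each of crown_large, cap_large, crown_small, cap_small below 0.2 rad/s and horizontal distance between cap_large and base_large below 0.014 m and z of cap_large in the frame of base_large between 0.031 and 0.039 m and horizontal distance between crown_small and base_small below 0.009 m and z of crown_small in the frame of base_small between 0.02 and 0.028 m and horizontal distance between cap_small and base_small below 0.014 m and z of cap_small in the frame of base_small between 0.031 and 0.039 m); the robot touches nothing.
It fails at once if the cap of the complete burner is displaced by more than 12 mm (distance of cap_mid from where it was at the start of the episode above 0.012 m).
It fails at once if the pan is pushed by more than 30 mm (distance of pan from where it was at the start of the episode above 0.03 m).
It fails at once if the pepper mill is pushed or knocked over (moved more than 30 mm or tilted more than 0.5 rad) (distance of mill from where it was at the start of the episode above 0.03 m or angle between mill's own z axis and vertical above 0.5 rad).
It also fails if it takes over 122 s, if anything falls off the work surface, if the arm or the gripper's body presses on something with over 40 N, if the wrist force passes 120 N, or if a joint passes its speed limit or range.

## Working session

There is one attempt and no reset: what is moved stays moved. The work goes in short steps, Python scripts to look and compute and a tool call to move; the robot and the scene stay as the last step left them, time stands still between calls to the robot, and variables do not carry over. Pictures are saved under pics/ and viewed, at most 14 in all, crops included, and the job is handed in when it is done.

Besides the shell and the picture viewer there is one more tool, called after "Request:" by a JSON object that holds its "op" and its "data". carry_out: Moves the arm, as the interface text tells. Its arguments: {"type":"object","properties":{"deltas":{"type":"array"},"grip":{"type":"number"},"grip_force":{"type":"number"}},"required":["deltas"]}

```bash
mkdir -p pics; ls; cat > h.py <<'E'
import numpy as np, cv2
from plant import ctrl
from scipy.spatial.transform import Rotation as R
def save(n,p): cv2.imwrite('pics/'+n,p[:,:,::-1])
def tool():
    s=ctrl.get_state(); T=np.eye(4); T[:3,:3]=R.from_quat(s['tcp_rot']).as_matrix(); T[:3,3]=s['eef_pos']; return T
def c2w(name,T=None):
    m=ctrl.camera_model(name)
    return (T if T is not None else tool())@np.array(m['hand_eye']) if 'hand_eye' in m else np.linalg.inv(np.array(m['extrinsics']))
def cloud(name,d,T=None):
    K=np.array(ctrl.camera_model(name)['intrinsics']); M=c2w(name,T)
    v,u=np.mgrid[:480,:640]; P=np.stack([(u-K[0,2])/K[0,0]*d,(v-K[1,2])/K[1,1]*d,d],-1)
    W=P@M[:3,:3].T+M[:3,3]; W[d<=0]=np.nan; return W
E
python3 - <<'E'
from h import *
s=ctrl.get_state(); print(s)
for n in ['top','scene']:
    p,d=ctrl.read_camera(n); save(n+'0.png',p); np.save(n+'.npy',d); W=cloud(n,d)
    for q in ['cap_large','crown_large','cap_small','crown_small','base_large','base_small','board','cap_mid','pan','mill']:
        for r in ctrl.find_in(n,q)[:3]:
            u,v=map(int,r['uv']); print(n,q,round(r['score'],2),u,v,np.round(W[v,u],3))
E
```

```text
pics
{'time': 0.0, 'qpos': array([ 9.80983191e-01,  2.87173380e-01,  1.57816284e+00, -1.90023371e-05,
        1.27859582e+00, -1.49981504e-01]), 'dq': array([ 9.35691314e-06, -6.90560280e-04, -2.16674404e-03,  4.14230085e-04,
       -8.69534662e-04, -1.74401280e-04]), 'joint_efforts': array([ 2.70867122e-04, -4.06000650e+01, -2.92621458e+01, -1.50534015e-04,
        5.76405495e-03,  1.47662712e-05]), 'eef_pos': array([0.28700644, 0.61022495, 0.2299497 ]), 'tcp_rot': array([ 2.18144636e-01,  9.75915749e-01, -1.09386873e-03, -4.14387158e-04]), 'contact_force': array([-0.29442032, -0.01366273,  1.07429252]), 'wrist_torque': array([-0.03914937,  0.018247  , -0.02955852]), 'finger_force': 0.0, 'opening': 1.001134271714236}
top cap_large 0.48 274 266 [0.496 0.077 0.043]
top crown_large 0.51 266 274 [0.483 0.092 0.024]
top cap_small 0.77 261 259 [0.507 0.1   0.051]
top crown_small 0.75 305 332 [ 0.381  0.019 -0.003]
top crown_small 0.73 321 186 [ 0.653 -0.003  0.009]
top crown_small 0.59 257 328 [0.386 0.107 0.002]
top base_large 0.93 485 296 [ 0.453 -0.303  0.031]
top base_small 0.64 145 2
[... 419 characters left out ...]
085 0.045]
scene crown_large 0.52 379 217 [0.53  0.097 0.049]
scene cap_small 0.53 378 218 [0.532 0.094 0.051]
scene cap_small 0.29 469 174 [0.495 0.299 0.022]
scene cap_small 0.26 267 367 [ 0.726 -0.168  0.117]
scene crown_small 0.69 356 301 [0.638 0.007 0.   ]
scene crown_small 0.65 345 166 [ 0.372  0.103 -0.001]
scene crown_small 0.53 368 226 [0.528 0.078 0.029]
scene base_large 0.95 140 275 [ 0.466 -0.311  0.026]
scene base_small 0.79 470 173 [0.496 0.299 0.027]
scene board 0.77 373 230 [0.537 0.084 0.025]
scene board 0.32 367 226 [0.525 0.078 0.025]
scene cap_mid 0.78 279 245 [ 0.515 -0.08   0.05 ]
scene pan 0.92 503 277 [0.696 0.253 0.005]
scene mill 0.84 267 369 [ 0.722 -0.169  0.097]
```

View pics/top0.png

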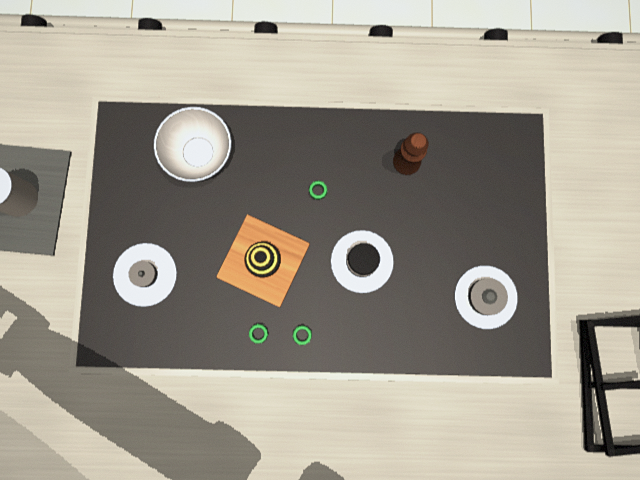

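View pics/scene0.png

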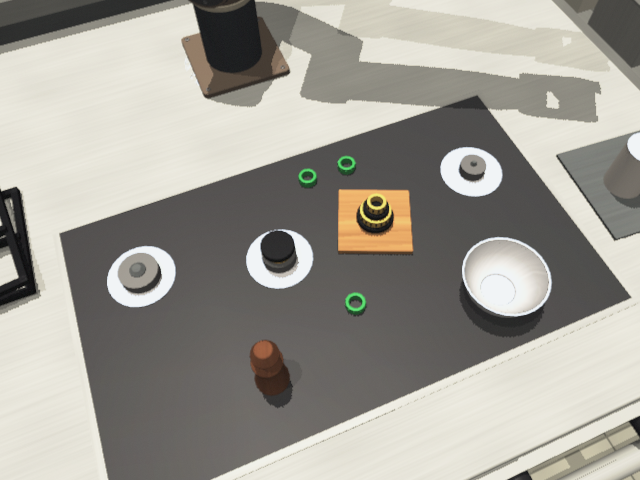

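The brass and black tower stands at (262,259) in the top view, with the small base at (143,273), the large base at (488,296) and the complete burner at (362,260). The candidates for crown_small are the green rings at (318,190), (258,333) and (302,335), and the brass-yellow ring on top of the tower at (262,259). The tower ring fits, because it is brass and on top of the tower; I'll confirm it in a wrist crop. First I'll move over the small base, squaring the tool to the world axes on the way.

Request:
{"op": "carry_out", "data": {"deltas": [-0.055, -0.035, 0, 0, 0, -0.11, -0.105, -0.067, 0, 0, 0, -0.22, -0.155, -0.1, 0, 0, 0, -0.33, -0.205, -0.132, 0, 0, 0, -0.44, -0.255, -0.164, 0, 0, 0, -0.44]}}

```text
time: 1.72
eef_pos: [0.4491, 0.3522, 0.2317]
tcp_rot: [-0.001, 1.0, 0.0, 0.0]
contact_force: [-0.2, 0.6, 0.4]
opening: 1.003
finger_force: 0.0
```

```bash
python3 - <<'E'
from h import *
np.set_printoptions(precision=4,suppress=True)
m=ctrl.camera_model('wrist'); print(m)
s=ctrl.get_state(); print(s['time'],s['eef_pos'],s['tcp_rot'],s['qpos'])
T=tool(); p,d=ctrl.read_camera('wrist'); save('w1.png',p); np.savez('w1.npz',d=d,T=T)
W=cloud('wrist',d,T)
for r in ctrl.find_in('wrist','base_small')[:3]:
    u,v=map(int,r['uv']); print(r,W[v,u])
# cup tops from depth: points 18..27mm high
for n in ['top']:
    p2,d2=ctrl.read_camera(n); W2=cloud(n,d2)
    for c in [(.475,.31),(.455,-.305),(.505,.1),(.514,-.079)]:
        k=np.hypot(W2[...,0]-c[0],W2[...,1]-c[1])<.05
        for lo,hi in [(.018,.027),(.027,.04),(.045,.056),(.06,.08)]:
            q=W2[k&(W2[...,2]>lo)&(W2[...,2]<hi)]
            if len(q): print(c,lo,len(q),q.mean(0),(q.max(0)+q.min(0))/2,np.ptp(q,0))
E
```

```text
{'intrinsics': array([[387.8204,   0.    , 323.8364],
       [  0.    , 387.8204, 243.3628],
       [  0.    ,   0.    ,   1.    ]]), 'hand_eye': array([[ 0.0008, -0.9578, -0.2875,  0.072 ],
       [ 1.    ,  0.0009, -0.0001,  0.0008],
       [ 0.0004, -0.2875,  0.9578, -0.1426],
       [ 0.    ,  0.    ,  0.    ,  1.    ]])}
1.725 [0.4491 0.3522 0.2317] [-0.0005  1.      0.0002  0.0004] [ 0.4873  0.057   1.8375 -0.      1.2462 -1.0845]
{'uv': [287.1, 232.4], 'score': 0.81} [0.4712 0.3186 0.0244]
(0.475, 0.31) 0.018 518 [0.4777 0.317  0.0231] [0.4778 0.3175 0.0225] [0.0472 0.0484 0.0089]
(0.475, 0.31) 0.027 46 [0.4772 0.3174 0.0292] [0.4763 0.3164 0.0313] [0.0414 0.0439 0.0085]
(0.455, -0.305) 0.018 921 [ 0.4526 -0.3116  0.0235] [ 0.453  -0.3118  0.0225] [0.067  0.0679 0.0089]
(0.455, -0.305) 0.027 187 [ 0.4518 -0.31    0.0298] [ 0.451  -0.3121  0.0314] [0.063  0.0636 0.0088]
(0.505, 0.1) 0.018 165 [0.5048 0.0948 0.0249] [0.5094 0.1005 0.0228] [0.0642 0.0653 0.0083]
(0.505, 0.1) 0.027 135 [0.5044 0.0971 0.0317] [0.509  0.0995 0.0335] [0.064  0.0635 0.013 ]
(0.505, 0.1) 0.045 318 [0.5084 0.0989 0.0518] [0.5103 0.0998 0.0505] [0.0458 0.0518 0.011 ]
(0.505, 0.1) 0.06 191 [0.5088 0.1004 0.0674] [0.5087 0.0999 0.0671] [0.0335 0.0331 0.0123]
(0.514, -0.079) 0.018 58 [ 0.4954 -0.0708  0.0229] [ 0.5074 -0.0812  0.0225] [0.0473 0.055  0.0085]
(0.514, -0.079) 0.027 4 [ 0.4907 -0.074   0.0281] [ 0.4906 -0.0822  0.0284] [0.0034 0.0416 0.0024]
(0.514, -0.079) 0.045 803 [ 0.5122 -0.0821  0.0495] [ 0.5127 -0.082   0.0503] [0.0577 0.0556 0.0105]
```

View pics/w1.png

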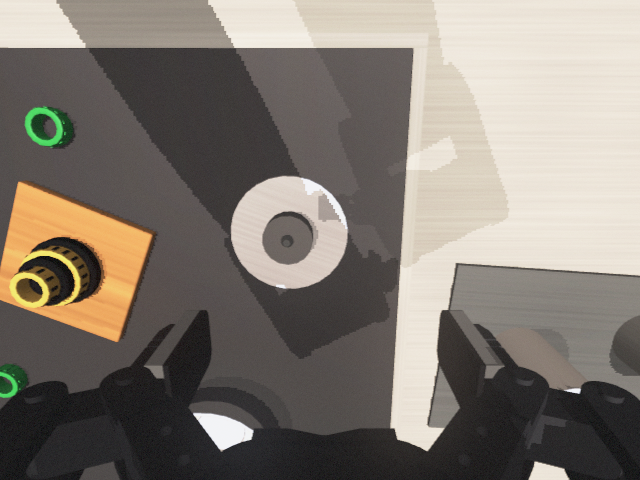

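The wrist view shows the small base with its spigot at about (287,240), the tower at the left with the brass ring at (32,290), and the finger pads at (208,345) and (440,345). Next I'll go over the tower.

Request:
{"op": "carry_out", "data": {"deltas": [-0.01, -0.06, 0, 0, 0, 0, -0.02, -0.12, 0, 0, 0, 0, -0.03, -0.18, 0, 0, 0, 0, -0.036, -0.237, 0, 0, 0, 0, -0.036, -0.237, 0, 0, 0, 0], "grip": 55}}

```text
time: 2.5
eef_pos: [0.4847, 0.1149, 0.2316]
tcp_rot: [0.002, 1.0, -0.0, 0.0]
contact_force: [0.1, 0.3, 0.6]
opening: 0.549
finger_force: 0.0
```

```bash
cat >> h.py <<'E'
def grab(n):
    T=tool(); p,d=ctrl.read_camera('wrist'); save(n+'.png',p); np.savez(n+'.npz',d=d,T=T); return p,d,T
def circ(W,c,lo,hi,r):
    k=(np.hypot(W[...,0]-c[0],W[...,1]-c[1])<r)&(W[...,2]>lo)&(W[...,2]<hi)
    q=W[k].astype(np.float32)
    if len(q)<10: return None
    (x,y),rad=cv2.minEnclosingCircle(np.ascontiguousarray(q[:,:2])); return np.round([x,y,rad,np.median(q[:,2]),q[:,0].mean(),q[:,1].mean(),len(q)],4)
def tips(d,T):
    # nearest-to-tip points of each finger in tool coordinates
    W=cloud('wrist',d,T); P=(W-T[:3,3])@T[:3,:3]
    k=(d>0)&(d<.2)&(np.abs(P[...,0])<.02)
    for s in (-1,1):
        q=P[k&(s*P[...,1]>0)&(np.abs(P[...,1])<.08)]
        print('finger',s,len(q),'zmax pct',np.percentile(q[:,2],[90,98,99.5,100]).round(4),'inner y',np.percentile(s*q[q[:,2]>q[:,2].max()-.012][:,1],[0,5,50,95]).round(4))
E
python3 - <<'E'
from h import *
z=np.load('w1.npz'); W=cloud('wrist',z['d'],z['T'])
print('base_small',circ(W,(.4745,.318),.021,.0275,.035),circ(W,(.4745,.318),.0285,.036,.02))
tips(z['d'],z['T'])
p,d,T=grab('w2'); print(T[:3,3],ctrl.get_state()['opening'],ctrl.get_state()['time']); tips(d,T); W=cloud('wrist',d,T)
for n,a in dict(crS=(.064,.074,.03),caS=(.049,.0565,.033),crL=(.04,.047,.037),caL=(.023,.030,.045)).items(): print(n,circ(W,(.507,.1),*a))
i=(p[150:450,150:450]); save('w2c.png',cv2.resize(i,(600,600)))
for r in ctrl.find_in('wrist','crown_small'): u,v=map(int,r['uv']); print(r,W[v,u])
E
mv w2.png pics/ 2>/dev/null
```

```text
base_small [4.794e-01 3.180e-01 2.400e-02 2.390e-02 4.788e-01 3.180e-01 1.854e+03] [4.794e-01 3.179e-01 4.800e-03 3.120e-02 4.788e-01 3.180e-01 7.600e+01]
finger -1 27922 zmax pct [-0.0405 -0.0218 -0.0165 -0.0124] inner y [0.0413 0.0418 0.0422 0.0526]
finger 1 27658 zmax pct [-0.0404 -0.0218 -0.0164 -0.0126] inner y [0.0428 0.0431 0.0435 0.054 ]
[0.48466693 0.1148865  0.23157619] 0.5445162877892935 2.55
finger -1 28935 zmax pct [-0.0405 -0.0154 -0.0081 -0.0022] inner y [0.0226 0.0227 0.023  0.0343]
finger 1 29080 zmax pct [-0.0406 -0.0155 -0.008  -0.0008] inner y [0.0237 0.024  0.0242 0.0348]
crS [5.106e-01 1.005e-01 1.770e-02 6.850e-02 5.100e-01 1.007e-01 7.970e+02]
caS [5.107e-01 1.006e-01 2.300e-02 5.280e-02 5.064e-01 1.013e-01 1.119e+03]
crL [5.108e-01 1.006e-01 2.860e-02 4.270e-02 5.019e-01 1.019e-01 7.970e+02]
caL [5.108e-01 1.007e-01 3.310e-02 2.670e-02 4.951e-01 1.028e-01 7.220e+02]
{'uv': [304.1, 259.1], 'score': 0.77} [0.52135353 0.09840514 0.05884097]
{'uv': [303.6, 76.1], 'score': 0.68} [0.36927926 0.09738665 0.00090127]
{'uv': [210.6, 78.7], 'score': 0.58} [0.37096487 0.01526276 0.00368605]
```

View pics/w2.png

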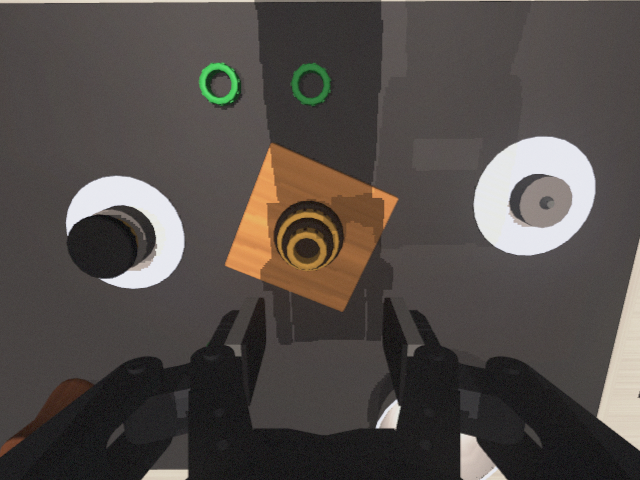

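View pics/w2c.png

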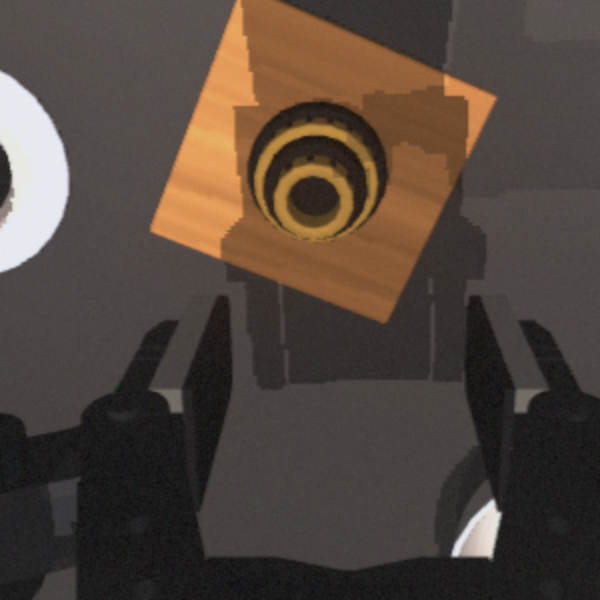

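Request:
{"op": "carry_out", "data": {"deltas": [-0.013, -0.0075, 0.05, 0, 0, 0, -0.026, -0.015, 0.1, 0, 0, 0, -0.026, -0.015, 0.13, 0, 0, 0, -0.026, -0.015, 0.13, 0, 0, 0, -0.026, -0.015, 0.13, 0, 0, 0], "grip": 57}}

```text
time: 3.22
eef_pos: [0.5111, 0.1032, 0.1027]
tcp_rot: [-0.001, 1.0, 0.0, 0.001]
contact_force: [0.4, 0.7, -0.1]
opening: 0.569
finger_force: 0.0
```

```bash
python3 - <<'E'
from h import *
s=ctrl.get_state(); print(s['eef_pos'],R.from_quat(s['tcp_rot']).as_matrix().round(4),s['time'])
p,d,T=grab('w3');tips(d,T); W=cloud('wrist',d,T)
for n,a in dict(crS=(.064,.074,.03),caS=(.049,.0565,.033),crL=(.04,.047,.037),caL=(.023,.030,.045)).items(): print(n,circ(W,(.507,.1),*a))
E
```

```text
[0.51113085 0.10320262 0.10272901] [[-1.0e+00 -2.3e-03  2.1e-03]
 [-2.3e-03  1.0e+00  2.0e-04]
 [-2.1e-03  2.0e-04 -1.0e+00]] 3.225
finger -1 30608 zmax pct [-0.0261  0.0357  0.0484  0.0505] inner y [0.0002 0.0007 0.008  0.0164]
finger 1 30347 zmax pct [-0.0303  0.0347  0.0441  0.0504] inner y [0.0003 0.0008 0.0058 0.0121]
crS [5.108e-01 1.008e-01 1.770e-02 6.850e-02 5.098e-01 1.009e-01 2.278e+03]
caS [5.109e-01 1.006e-01 2.330e-02 5.280e-02 5.053e-01 1.009e-01 2.804e+03]
crL [5.107e-01 1.007e-01 2.840e-02 4.270e-02 4.984e-01 1.013e-01 1.850e+03]
caL [5.107e-01 1.006e-01 3.300e-02 2.670e-02 4.923e-01 1.012e-01 1.607e+03]
```

The crop confirms that the brass ring on the tower top is crown_small; the green ones are look-alikes. I'll descend on it now.

Request:
{"op": "carry_out", "data": {"deltas": [0, -0.003, 0.015, 0, 0, 0, 0, -0.003, 0.03, 0, 0, 0, 0, -0.003, 0.0465, 0, 0, 0, 0, -0.003, 0.0465, 0, 0, 0]}}

```text
time: 3.78
eef_pos: [0.5085, 0.0987, 0.0524]
tcp_rot: [0.0, 1.0, 0.0, -0.002]
contact_force: [0.3, 0.7, 0.3]
opening: 0.568
finger_force: 0.0
```

```bash
python3 - <<'E'
from h import *
s=ctrl.get_state(); print(s['eef_pos'],s['tcp_rot'],s['contact_force'])
p,d,T=grab('w4'); W=cloud('wrist',d,T)
P=(W-T[:3,3])@T[:3,:3]
print('crS',circ(W,(.5107,.1006),.066,.0705,.02))
for s in (-1,1):
    k=(np.abs(P[...,0])<.013)&(s*P[...,1]>.018)&(s*P[...,1]<.03)&(W[...,2]>.053)
    q=P[k]; print(s,len(q),np.percentile(q[:,2],[95,99,100]).round(4),np.percentile(s*q[:,1],[1,5,50]).round(4),np.percentile(q[:,0],[1,99]).round(4))
E
```

```text
[0.50848835 0.09868686 0.05243644] [ 8.32755930e-05  9.99997098e-01  2.61143383e-05 -2.40754740e-03] [0.25438458 0.73351209 0.33740829]
crS [5.103e-01 1.010e-01 1.750e-02 6.860e-02 5.097e-01 1.009e-01 3.617e+03]
-1 3536 [-0.0083 -0.0026 -0.0006] [0.0215 0.0235 0.0248] [-0.0116  0.0116]
1 3289 [-0.0039 -0.0007 -0.0005] [0.0184 0.0217 0.0253] [-0.0118  0.0113]
```

View pics/w4.png

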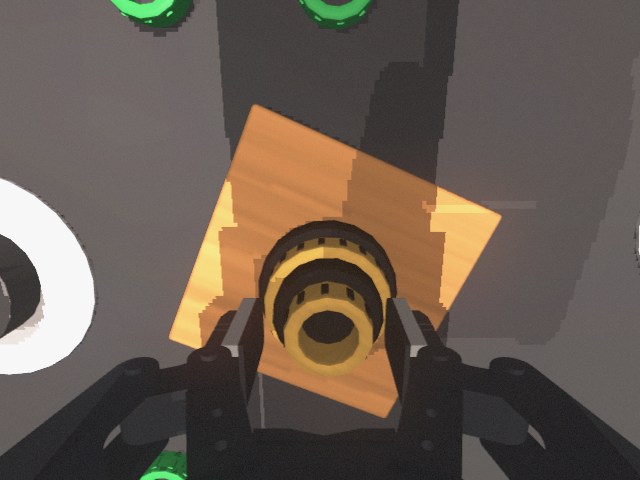

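The brass ring at (328,335) sits between the pads, and the fingers straddle it. I'll let the arm settle and read the pose again.

Request:
{"op": "carry_out", "data": {"deltas": [0, 0, 0, 0, 0, 0, 0, 0, 0, 0, 0, 0]}}

```text
time: 4.08
eef_pos: [0.5109, 0.0988, 0.0555]
tcp_rot: [-0.0, 1.0, -0.0, 0.001]
contact_force: [-0.2, -0.6, 0.0]
opening: 0.571
finger_force: 0.0
```

```bash
python3 - <<'E'
from h import *
for i in range(4):
    s=ctrl.get_state(); print(s['time'],s['eef_pos'],s['tcp_rot'].round(4),s['dq'].round(4)); ctrl.read_camera('top')
E
```

```text
4.075 [0.51087598 0.09880101 0.05545968] [-1.e-04  1.e+00 -0.e+00  6.e-04] [ 0.0007 -0.001   0.0026 -0.0005 -0.0014 -0.0011]
4.125 [0.51079613 0.09881115 0.05541594] [-1.e-04  1.e+00 -0.e+00  6.e-04] [ 0.0012  0.0006  0.0017  0.0022  0.0002 -0.0004]
4.175 [0.51072035 0.09882046 0.0553637 ] [-1.e-04  1.e+00 -0.e+00  5.e-04] [-0.0009  0.0013  0.0042  0.0008 -0.0011 -0.0012]
4.225 [0.51064204 0.09882158 0.05529095] [-1.e-04  1.e+00  0.e+00  5.e-04] [-0.0009  0.0006  0.0039  0.0003 -0.0006 -0.0003]
```

Request:
{"op": "carry_out", "data": {"deltas": [0, 0.0012, 0, 0, 0, 0, 0, 0.0012, 0, 0, 0, 0, 0, 0.0012, 0, 0, 0, 0, 0, 0.0012, 0, 0, 0, 0], "grip": 15, "grip_force": 30}}

```text
time: 4.78
eef_pos: [0.5107, 0.1001, 0.0553]
tcp_rot: [-0.0, 1.0, 0.0, 0.0]
contact_force: [0.0, -0.2, 2.7]
opening: 0.383
finger_force: 30.1
```

Request:
{"op": "carry_out", "data": {"deltas": [0, 0, -0.02, 0, 0, 0, 0, 0, -0.05, 0, 0, 0, 0, 0, -0.05, 0, 0, 0, 0, 0, -0.05, 0, 0, 0]}}

```text
time: 5.28
eef_pos: [0.5094, 0.1, 0.1035]
tcp_rot: [-0.0, 1.0, -0.0, -0.001]
contact_force: [-0.7, -0.4, -1.2]
opening: 0.38
finger_force: 30.0
```

```bash
python3 - <<'E'
from h import *
p,d,T=grab('w5'); s=ctrl.get_state(); print(s['eef_pos'],s['opening'],s['finger_force']); W=cloud('wrist',d,T); P=(W-T[:3,3])@T[:3,:3]
c=T[:3,3]
print('held',circ(W,c,c[2]+.008,c[2]+.017,.0165))
k=(np.hypot(P[...,0],P[...,1])<.0185)&(P[...,2]>-.03)&(P[...,2]<.01); q=P[k]; print(len(q),np.histogram(q[:,2],bins=np.arange(-.03,.012,.002)))
for n,a in dict(caS=(.049,.0565,.033),crL=(.04,.047,.037),caL=(.023,.030,.045)).items(): print(n,circ(W,(.507,.1),*a))
E
```

```text
[0.50905835 0.10000307 0.10306065] 0.3812407929293172 29.992057755589485
held [5.094e-01 1.000e-01 1.660e-02 1.167e-01 5.087e-01 9.980e-02 3.703e+03]
5958 (array([  81,   78,   74,   76,   61,   66,   61,  577, 2645,  531,  385,
        331,  305,  281,  240,  160,    6,    0,    0,    0]), array([-3.00000000e-02, -2.80000000e-02, -2.60000000e-02, -2.40000000e-02,
       -2.20000000e-02, -2.00000000e-02, -1.80000000e-02, -1.60000000e-02,
       -1.40000000e-02, -1.20000000e-02, -1.00000000e-02, -8.00000000e-03,
       -6.00000000e-03, -4.00000000e-03, -2.00000000e-03,  2.77555756e-17,
        2.00000000e-03,  4.00000000e-03,  6.00000000e-03,  8.00000000e-03,
        1.00000000e-02]))
caS [5.111e-01 1.006e-01 2.340e-02 5.280e-02 5.046e-01 1.008e-01 3.812e+03]
crL [5.106e-01 1.008e-01 2.850e-02 4.280e-02 4.977e-01 1.008e-01 1.792e+03]
caL [5.109e-01 1.006e-01 3.310e-02 2.670e-02 4.923e-01 1.007e-01 1.593e+03]
```

View pics/w5.png

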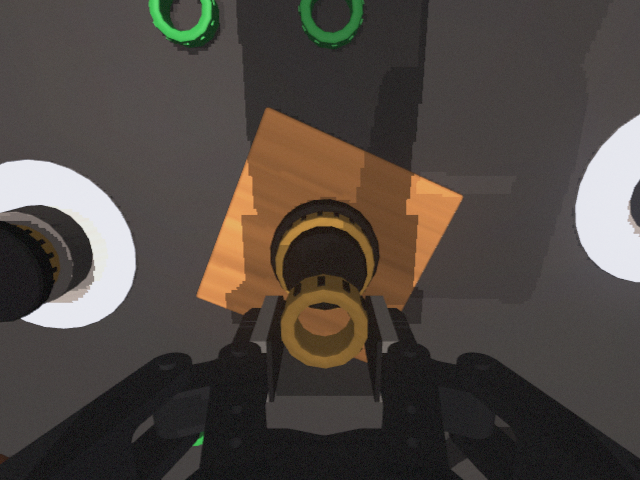

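The small crown is held level between the fingertips at (323,330) and the tower below is undisturbed. I'll take it to the small base.

Request:
{"op": "carry_out", "data": {"deltas": [0.008, 0.05, 0, 0, 0, 0, 0.016, 0.1, 0, 0, 0, 0, 0.024, 0.15, 0, 0, 0, 0, 0.0315, 0.2, 0, 0, 0, 0, 0.0315, 0.2175, 0, 0, 0, 0]}}

```text
time: 5.95
eef_pos: [0.477, 0.3193, 0.103]
tcp_rot: [-0.002, 1.0, -0.001, -0.001]
contact_force: [-0.1, -0.5, -0.4]
opening: 0.377
finger_force: 30.1
```

Request:
{"op": "carry_out", "data": {"deltas": [0, 0, 0, 0, 0, 0, 0, 0, 0.02, 0, 0, 0, 0, 0, 0.04, 0, 0, 0, 0, 0, 0.05, 0, 0, 0, 0, 0, 0.05, 0, 0, 0]}}

```text
time: 6.58
eef_pos: [0.4779, 0.3165, 0.053]
tcp_rot: [0.0, 1.0, -0.001, -0.002]
contact_force: [0.5, 0.8, -0.6]
opening: 0.377
finger_force: 30.1
```

Request:
{"op": "carry_out", "data": {"deltas": [0, 0, 0, 0, 0, 0, 0, 0, 0, 0, 0, 0, 0, 0, 0, 0, 0, 0]}}

```text
time: 6.95
eef_pos: [0.4791, 0.3178, 0.0555]
tcp_rot: [-0.0, 1.0, 0.0, 0.001]
contact_force: [-0.5, -0.2, -0.6]
opening: 0.374
finger_force: 30.1
```

```bash
python3 - <<'E'
from h import *
p,d,T=grab('w6'); s=ctrl.get_state(); print(s['time'],s['eef_pos'],s['opening'],s['tcp_rot']); W=cloud('wrist',d,T)
c=T[:3,3]
print('held',circ(W,c,c[2]+.011,c[2]+.017,.0165))
print('cup',circ(W,(.479,.318),.021,.0265,.035))
E
```

```text
7.0 [0.47905779 0.31770843 0.05538166] 0.37952890356533453 [-1.62132902e-04  9.99999854e-01  1.98582247e-04  4.76021916e-04]
held [4.791e-01 3.178e-01 1.660e-02 6.880e-02 4.785e-01 3.177e-01 3.255e+03]
cup [4.797e-01 3.182e-01 2.450e-02 2.390e-02 4.751e-01 3.181e-01 4.832e+03]
```

Request:
{"op": "carry_out", "data": {"deltas": [-0.0005, 0.0003, 0.01, 0, 0, 0, -0.0005, 0.0003, 0.018, 0, 0, 0, -0.0005, 0.0003, 0.023, 0, 0, 0, -0.0005, 0.0003, 0.026, 0, 0, 0, -0.0005, 0.0003, 0.0275, 0, 0, 0]}}

```text
time: 7.62
eef_pos: [0.4792, 0.3178, 0.027]
tcp_rot: [-0.0, 1.0, -0.0, -0.0]
contact_force: [0.9, -0.1, -0.2]
opening: 0.375
finger_force: 30.1
```

Request:
{"op": "carry_out", "data": {"deltas": [0, 0, 0.001, 0, 0, 0, 0, 0, 0.001, 0, 0, 0, 0, 0, 0.001, 0, 0, 0]}}

```text
time: 8.0
eef_pos: [0.4794, 0.3179, 0.0265]
tcp_rot: [-0.0, 1.0, 0.0, 0.0]
contact_force: [0.8, -0.4, -0.3]
opening: 0.381
finger_force: 30.1
```

Request:
{"op": "carry_out", "data": {"deltas": [0, 0, 0, 0, 0, 0, 0, 0, 0, 0, 0, 0, 0, 0, 0, 0, 0, 0, 0, 0, -0.02, 0, 0, 0, 0, 0, -0.05, 0, 0, 0], "grip": 60}}

```text
time: 8.62
eef_pos: [0.4788, 0.3176, 0.0771]
tcp_rot: [-0.0, 1.0, -0.0, -0.001]
contact_force: [1.3, 0.5, 0.3]
opening: 0.6
finger_force: 0.0
```

Request:
{"op": "carry_out", "data": {"deltas": [0, 0, -0.03, 0, 0, 0, 0, 0, -0.03, 0, 0, 0, 0, 0, -0.03, 0, 0, 0]}}

```text
time: 9.0
eef_pos: [0.479, 0.3177, 0.1064]
tcp_rot: [-0.0, 1.0, -0.0, -0.0]
contact_force: [0.6, -0.6, 0.2]
opening: 0.599
finger_force: 0.0
```

```bash
python3 - <<'E'
from h import *
p,d,T=grab('w7'); s=ctrl.get_state(); print(s['time'],s['eef_pos'],s['opening']); W=cloud('wrist',d,T)
print('crown',circ(W,(.479,.318),.037,.044,.03)); print('cup',circ(W,(.479,.318),.021,.0265,.035))
E
```

```text
9.05 [0.47852547 0.31746493 0.10548321] 0.6008261595890746
crown [4.796e-01 3.185e-01 1.760e-02 3.960e-02 4.789e-01 3.184e-01 1.549e+03]
cup [4.797e-01 3.181e-01 2.420e-02 2.400e-02 4.745e-01 3.178e-01 2.284e+03]
```

The small crown is seated, centred within 1 mm of the cup and its top at 39.6 mm. Next is the small cap.

Request:
{"op": "carry_out", "data": {"deltas": [-0.008, -0.055, 0, 0, 0, 0, -0.016, -0.11, 0, 0, 0, 0, -0.024, -0.165, 0, 0, 0, 0, -0.0313, -0.205, 0, 0, 0, 0, -0.0313, -0.2175, 0, 0, 0, 0], "grip": 72}}

```text
time: 9.68
eef_pos: [0.5101, 0.0984, 0.1051]
tcp_rot: [0.001, 1.0, 0.0, -0.001]
contact_force: [0.4, 0.0, -0.1]
opening: 0.719
finger_force: 0.0
```

Request:
{"op": "carry_out", "data": {"deltas": [0, 0, 0.01, 0, 0, 0, 0, 0, 0.02, 0, 0, 0, 0, 0, 0.025, 0, 0, 0, 0, 0, 0.025, 0, 0, 0, 0, 0, 0.025, 0, 0, 0]}}

```text
time: 10.3
eef_pos: [0.5107, 0.1008, 0.0815]
tcp_rot: [-0.0, 1.0, 0.0, 0.0]
contact_force: [-0.2, 0.4, -0.0]
opening: 0.717
finger_force: 0.0
```

```bash
python3 - <<'E'
from h import *
p,d,T=grab('w8'); s=ctrl.get_state(); print(s['time'],s['eef_pos'],s['opening']); W=cloud('wrist',d,T)
for n,a in dict(caS=(.049,.0565,.028),crL=(.04,.0455,.037),caL=(.023,.030,.045)).items(): print(n,circ(W,(.51,.1),*a))
E
```

```text
10.35 [0.51090813 0.1006646  0.08168015] 0.7181500344148121
caS [5.110e-01 1.007e-01 2.330e-02 5.280e-02 5.095e-01 1.008e-01 6.638e+03]
crL [5.107e-01 1.009e-01 2.870e-02 4.270e-02 4.979e-01 1.009e-01 2.153e+03]
caL [5.107e-01 1.008e-01 3.300e-02 2.660e-02 4.916e-01 1.008e-01 1.918e+03]
```

Request:
{"op": "carry_out", "data": {"deltas": [0, -0.0002, 0.012, 0, 0, 0, 0, -0.0002, 0.023, 0, 0, 0, 0, -0.0002, 0.031, 0, 0, 0, 0, -0.0002, 0.036, 0, 0, 0, 0, -0.0002, 0.0375, 0, 0, 0]}}

```text
time: 10.98
eef_pos: [0.5104, 0.1001, 0.0433]
tcp_rot: [-0.0, 1.0, 0.0, -0.0]
contact_force: [-0.3, 0.9, 0.3]
opening: 0.717
finger_force: 0.0
```

Request:
{"op": "carry_out", "data": {"deltas": [0, 0, 0, 0, 0, 0, 0, 0, 0, 0, 0, 0, 0, 0, 0, 0, 0, 0]}}

```text
time: 11.35
eef_pos: [0.5109, 0.1001, 0.0442]
tcp_rot: [-0.0, 1.0, -0.0, 0.0]
contact_force: [0.3, -0.4, 0.4]
opening: 0.717
finger_force: 0.0
```

Closing, then lifting a little and checking.

Request:
{"op": "carry_out", "data": {"deltas": [0, 0.0003, 0, 0, 0, 0, 0, 0.0003, 0, 0, 0, 0, 0, 0.0003, 0, 0, 0, 0, 0, 0.0003, 0, 0, 0, 0, 0, 0.0003, 0, 0, 0, 0], "grip": 30, "grip_force": 35}}

```text
time: 11.98
eef_pos: [0.5112, 0.1004, 0.0445]
tcp_rot: [-0.0, 1.0, -0.0, 0.001]
contact_force: [-0.6, 0.4, 5.0]
opening: 0.508
finger_force: 35.9
```

Request:
{"op": "carry_out", "data": {"deltas": [0, 0, -0.015, 0, 0, 0, 0, 0, -0.04, 0, 0, 0, 0, 0, -0.06, 0, 0, 0, 0, 0, -0.06, 0, 0, 0, 0, 0, -0.06, 0, 0, 0]}}

```text
time: 12.6
eef_pos: [0.5097, 0.1005, 0.1029]
tcp_rot: [-0.0, 1.0, 0.0, -0.001]
contact_force: [-0.2, 0.2, -0.9]
opening: 0.508
finger_force: 35.9
```

```bash
cat >> h.py <<'E'
def held(W,T,r):
    P=(W-T[:3,3])@T[:3,:3]; k=(np.hypot(P[...,0],P[...,1])<r)&(P[...,2]>-.03)&(P[...,2]<.005); z=P[k][:,2]
    h,e=np.histogram(z,bins=np.arange(-.03,.005,.001)); t=e[h.argmax()]+.0005
    k&=np.abs(P[...,2]-t)<.0025; q=P[k]
    A=np.c_[q[:,:2],np.ones(len(q))]; c=np.linalg.lstsq(A,q[:,2],rcond=None)[0]
    (x,y),rad=cv2.minEnclosingCircle(np.ascontiguousarray(q[:,:2].astype(np.float32)))
    print('held top tool z',q[:,2].mean().round(4),'plane',c.round(4),'centre',np.round([x,y,rad],4),len(q))
E
python3 - <<'E'
from h import *
p,d,T=grab('w9'); s=ctrl.get_state(); print(s['time'],s['eef_pos'],s['opening']); W=cloud('wrist',d,T)
held(W,T,.0225)
for n,a in dict(crL=(.04,.0455,.037),caL=(.023,.030,.045)).items(): print(n,circ(W,(.51,.1),*a))
E
```

```text
12.65 [0.50952835 0.10045188 0.10254471] 0.5082947082196491
held top tool z -0.0083 plane [ 0.0028 -0.0037 -0.0083] centre [-0.     -0.      0.0226] 9486
crL [5.106e-01 1.008e-01 2.840e-02 4.270e-02 4.976e-01 1.007e-01 2.460e+03]
caL [5.106e-01 1.009e-01 3.300e-02 2.680e-02 4.993e-01 1.007e-01 3.150e+03]
```

View pics/w9.png

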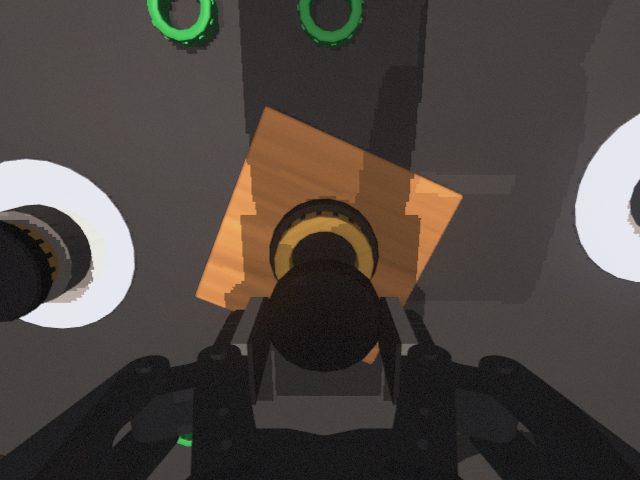

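The small cap is held level and centred at (325,315), and the tower below is unmoved. I'll take it to the small burner.

Request:
{"op": "carry_out", "data": {"deltas": [0.008, 0.055, 0, 0, 0, 0, 0.016, 0.11, 0, 0, 0, 0, 0.024, 0.165, 0, 0, 0, 0, 0.0315, 0.205, 0, 0, 0, 0, 0.0315, 0.2177, 0, 0, 0, 0]}}

```text
time: 13.28
eef_pos: [0.4775, 0.3197, 0.1023]
tcp_rot: [-0.002, 1.0, -0.0, -0.001]
contact_force: [0.8, -0.0, -1.8]
opening: 0.509
finger_force: 36.0
```

Request:
{"op": "carry_out", "data": {"deltas": [0, 0, 0.015, 0, 0, 0, 0, 0, 0.03, 0, 0, 0, 0, 0, 0.04, 0, 0, 0, 0, 0, 0.042, 0, 0, 0, 0, 0, 0.042, 0, 0, 0]}}

```text
time: 13.9
eef_pos: [0.4793, 0.3177, 0.0618]
tcp_rot: [0.0, 1.0, -0.0, 0.0]
contact_force: [-0.4, -0.2, -1.8]
opening: 0.509
finger_force: 36.0
```

Request:
{"op": "carry_out", "data": {"deltas": [0, 0, 0, 0, 0, 0, 0, 0, 0, 0, 0, 0]}}

```text
time: 14.15
eef_pos: [0.4795, 0.3183, 0.0625]
tcp_rot: [-0.0, 1.0, 0.0, 0.001]
contact_force: [0.1, -0.1, -1.3]
opening: 0.51
finger_force: 36.0
```

```bash
python3 - <<'E'
from h import *
p,d,T=grab('w10'); s=ctrl.get_state(); print(s['time'],s['eef_pos'],s['opening']); W=cloud('wrist',d,T)
held(W,T,.0225)
print('crown',circ(W,(.479,.318),.037,.042,.03)); print('cup',circ(W,(.479,.318),.021,.0265,.035))
E
```

```text
14.2 [0.47936031 0.31826018 0.06235671] 0.5102049554787143
held top tool z -0.0083 plane [ 0.0023 -0.0021 -0.0083] centre [-0.     -0.      0.0226] 9499
crown [4.666e-01 3.177e-01 1.060e-02 3.870e-02 4.644e-01 3.177e-01 1.660e+02]
cup [4.792e-01 3.180e-01 2.390e-02 2.390e-02 4.655e-01 3.175e-01 1.912e+03]
```

Down from 0.0623 to 0.042 (20.3 mm).

Request:
{"op": "carry_out", "data": {"deltas": [0, 0, 0.008, 0, 0, 0, 0, 0, 0.014, 0, 0, 0, 0, 0, 0.018, 0, 0, 0, 0, 0, 0.02, 0, 0, 0, 0, 0, 0.0203, 0, 0, 0]}}

```text
time: 14.82
eef_pos: [0.4792, 0.3182, 0.0416]
tcp_rot: [-0.0, 1.0, 0.0, 0.0]
contact_force: [-1.4, 0.6, 1.3]
opening: 0.511
finger_force: 36.1
```

Request:
{"op": "carry_out", "data": {"deltas": [0, 0, 0, 0, 0, 0, 0, 0, 0, 0, 0, 0, 0, 0, 0, 0, 0, 0]}}

```text
time: 15.2
eef_pos: [0.4792, 0.3182, 0.0416]
tcp_rot: [-0.0, 1.0, 0.0, 0.0]
contact_force: [0.2, -0.0, -0.4]
opening: 0.511
finger_force: 36.0
```

Request:
{"op": "carry_out", "data": {"deltas": [0, 0, 0, 0, 0, 0, 0, 0, 0, 0, 0, 0, 0, 0, 0, 0, 0, 0, 0, 0, -0.02, 0, 0, 0, 0, 0, -0.05, 0, 0, 0], "grip": 75}}

```text
time: 15.82
eef_pos: [0.4786, 0.3179, 0.0923]
tcp_rot: [-0.0, 1.0, -0.0, -0.001]
contact_force: [0.6, 1.4, 0.2]
opening: 0.747
finger_force: 0.0
```

Request:
{"op": "carry_out", "data": {"deltas": [0, 0, -0.02, 0, 0, 0, 0, 0, -0.02, 0, 0, 0, 0, 0, -0.02, 0, 0, 0]}}

```text
time: 16.2
eef_pos: [0.4785, 0.3179, 0.111]
tcp_rot: [-0.0, 1.0, -0.0, -0.001]
contact_force: [-0.0, -0.5, 0.7]
opening: 0.75
finger_force: 0.0
```

```bash
python3 - <<'E'
from h import *
p,d,T=grab('w11'); s=ctrl.get_state(); print(s['time'],s['eef_pos'],s['opening']); W=cloud('wrist',d,T)
print('cap',circ(W,(.479,.318),.047,.054,.035)); print('cup',circ(W,(.479,.318),.021,.0265,.035))
E
```

```text
16.25 [0.47822608 0.31773195 0.11036866] 0.7504199908654585
cap [4.795e-01 3.186e-01 2.330e-02 4.990e-02 4.783e-01 3.187e-01 4.907e+03]
cup [4.760e-01 3.177e-01 2.360e-02 2.390e-02 4.621e-01 3.163e-01 6.020e+02]
```

The small burner is complete, with the cap top at 49.9 mm and centred. Next is the large crown.

Request:
{"op": "carry_out", "data": {"deltas": [-0.008, -0.055, 0, 0, 0, 0, -0.016, -0.11, 0, 0, 0, 0, -0.024, -0.165, 0, 0, 0, 0, -0.0316, -0.205, 0, 0, 0, 0, -0.0316, -0.2179, 0, 0, 0, 0], "grip": 84}}

```text
time: 16.88
eef_pos: [0.5103, 0.0983, 0.1104]
tcp_rot: [0.001, 1.0, 0.0, -0.001]
contact_force: [0.0, 0.4, 1.1]
opening: 0.844
finger_force: 0.0
```

Request:
{"op": "carry_out", "data": {"deltas": [0, 0, 0.015, 0, 0, 0, 0, 0, 0.03, 0, 0, 0, 0, 0, 0.045, 0, 0, 0, 0, 0, 0.048, 0, 0, 0, 0, 0, 0.048, 0, 0, 0]}}

```text
time: 17.5
eef_pos: [0.5105, 0.1007, 0.0631]
tcp_rot: [-0.0, 1.0, 0.0, -0.0]
contact_force: [-0.2, 0.7, 0.4]
opening: 0.847
finger_force: 0.0
```

```bash
python3 - <<'E'
from h import *
p,d,T=grab('w12'); s=ctrl.get_state(); print(s['time'],s['eef_pos'],s['opening']); W=cloud('wrist',d,T)
for n,a in dict(crL=(.04,.0455,.032),caL=(.023,.030,.045)).items(): print(n,circ(W,(.51,.1),*a))
E
```

```text
17.55 [0.51091482 0.10055123 0.06364036] 0.8373249573335176
crL [5.106e-01 1.009e-01 2.860e-02 4.280e-02 5.092e-01 1.009e-01 5.929e+03]
caL [5.108e-01 1.009e-01 3.290e-02 2.690e-02 5.053e-01 1.009e-01 6.093e+03]
```

Request:
{"op": "carry_out", "data": {"deltas": [0, 0, 0.012, 0, 0, 0, 0, 0, 0.022, 0, 0, 0, 0, 0, 0.029, 0, 0, 0, 0, 0, 0.033, 0, 0, 0, 0, 0, 0.034, 0, 0, 0]}}

```text
time: 18.18
eef_pos: [0.5106, 0.1002, 0.0292]
tcp_rot: [-0.0, 1.0, -0.0, -0.0]
contact_force: [0.3, 0.7, 0.1]
opening: 0.84
finger_force: 0.0
```

Request:
{"op": "carry_out", "data": {"deltas": [0, 0, 0, 0, 0, 0, 0, 0, 0, 0, 0, 0, 0, 0, 0, 0, 0, 0]}}

```text
time: 18.55
eef_pos: [0.5109, 0.1002, 0.0298]
tcp_rot: [-0.0, 1.0, -0.0, 0.0]
contact_force: [-0.1, 0.1, 0.3]
opening: 0.842
finger_force: 0.0
```

Request:
{"op": "carry_out", "data": {"deltas": [0, 0.0003, 0, 0, 0, 0, 0, 0.0003, 0, 0, 0, 0, 0, 0.0003, 0, 0, 0, 0, 0, 0.0003, 0, 0, 0, 0, 0, 0.0003, 0, 0, 0, 0], "grip": 40, "grip_force": 40}}

```text
time: 19.18
eef_pos: [0.5114, 0.1005, 0.0303]
tcp_rot: [-0.0, 1.0, -0.0, 0.001]
contact_force: [-0.1, -0.4, 5.1]
opening: 0.632
finger_force: 42.6
```

Request:
{"op": "carry_out", "data": {"deltas": [0, 0, -0.015, 0, 0, 0, 0, 0, -0.05, 0, 0, 0, 0, 0, -0.09, 0, 0, 0, 0, 0, -0.11, 0, 0, 0, 0, 0, -0.11, 0, 0, 0]}}

```text
time: 19.8
eef_pos: [0.5117, 0.1006, 0.1415]
tcp_rot: [-0.0, 1.0, 0.0, 0.002]
contact_force: [1.1, -0.5, -0.6]
opening: 0.627
finger_force: 42.7
```

```bash
python3 - <<'E'
from h import *
p,d,T=grab('w13'); s=ctrl.get_state(); print(s['time'],s['eef_pos'],s['opening']); W=cloud('wrist',d,T)
held(W,T,.0275)
for n,a in dict(caL=(.023,.030,.045)).items(): print(n,circ(W,(.51,.1),*a))
E
```

```text
19.85 [0.5105267  0.10060322 0.13970973] 0.6295721463392479
held top tool z -0.0124 plane [-0.0026 -0.0014 -0.0124] centre [0.     0.     0.0276] 8220
caL [5.109e-01 1.007e-01 3.310e-02 2.690e-02 5.024e-01 1.007e-01 5.111e+03]
```

Request:
{"op": "carry_out", "data": {"deltas": [0.008, -0.055, 0, 0, 0, 0, 0.016, -0.11, 0, 0, 0, 0, 0.024, -0.165, 0, 0, 0, 0, 0.032, -0.22, 0, 0, 0, 0, 0.04, -0.275, 0, 0, 0, 0]}}

```text
time: 20.48
eef_pos: [0.4691, -0.1754, 0.1375]
tcp_rot: [-0.0, 1.0, 0.001, -0.001]
contact_force: [0.7, 0.4, -1.4]
opening: 0.63
finger_force: 42.8
```

Request:
{"op": "carry_out", "data": {"deltas": [0.008, -0.055, 0, 0, 0, 0, 0.014, -0.1, 0, 0, 0, 0, 0.018, -0.13, 0, 0, 0, 0, 0.018, -0.1375, 0, 0, 0, 0, 0.018, -0.1375, 0, 0, 0, 0]}}

```text
time: 21.1
eef_pos: [0.4522, -0.3112, 0.138]
tcp_rot: [0.0, 1.0, 0.001, -0.001]
contact_force: [0.3, 0.7, -1.3]
opening: 0.629
finger_force: 42.9
```

```bash
python3 - <<'E'
from h import *
p,d,T=grab('w14'); s=ctrl.get_state(); print(s['time'],s['eef_pos'],s['opening'],s['tcp_rot'],s['qpos']); W=cloud('wrist',d,T)
held(W,T,.0275)
print('cup',circ(W,(.453,-.312),.021,.0265,.045),'spigot',circ(W,(.453,-.312),.028,.034,.02))
E
```

```text
21.15 [ 0.4523844  -0.31067746  0.13829032] 0.6300283740348155 [-2.42095898e-04  9.99998983e-01  1.14106252e-03 -8.20773280e-04] [-7.86899175e-01  1.08343997e-01  1.96359745e+00  5.10176462e-04
  1.07242650e+00 -2.35842418e+00]
held top tool z -0.0124 plane [-0.0026 -0.0026 -0.0124] centre [0.     0.     0.0276] 8191
cup [ 4.542e-01 -3.120e-01  3.430e-02  2.390e-02  4.433e-01 -3.122e-01
  4.266e+03] spigot [ 4.516e-01 -3.117e-01  1.280e-02  3.100e-02  4.506e-01 -3.119e-01
  6.440e+02]
```

View pics/w14.png

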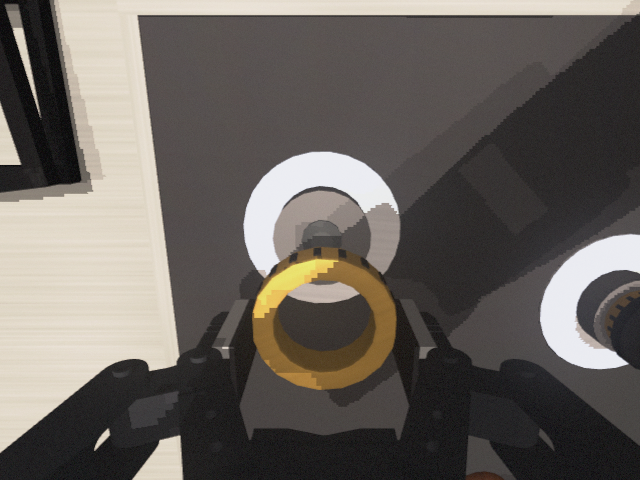

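The large crown is held at (325,315), level; the bare large base's spigot shows at (322,232) beyond it.

Request:
{"op": "carry_out", "data": {"deltas": [-0.0013, 0, 0.03, 0, 0, 0, -0.0013, 0, 0.055, 0, 0, 0, -0.0013, 0, 0.072, 0, 0, 0, -0.0013, 0, 0.08, 0, 0, 0, -0.0013, 0, 0.08, 0, 0, 0]}}

```text
time: 21.78
eef_pos: [0.4542, -0.3116, 0.0593]
tcp_rot: [-0.0, 1.0, 0.0, -0.0]
contact_force: [-0.5, 0.4, -1.0]
opening: 0.624
finger_force: 42.8
```

Request:
{"op": "carry_out", "data": {"deltas": [0, 0, 0, 0, 0, 0, 0, 0, 0, 0, 0, 0, 0, 0, 0, 0, 0, 0]}}

```text
time: 22.15
eef_pos: [0.4544, -0.3123, 0.0602]
tcp_rot: [-0.0, 1.0, -0.0, 0.0]
contact_force: [0.2, 0.5, -1.6]
opening: 0.63
finger_force: 42.9
```

```bash
python3 - <<'E'
from h import *
p,d,T=grab('w15'); s=ctrl.get_state(); print(s['time'],s['eef_pos'],s['opening'],s['tcp_rot']); W=cloud('wrist',d,T); c=T[:3,3]
print('held',circ(W,c,c[2]+.0105,c[2]+.0145,.033))
held(W,T,.0275)
print('cup',circ(W,(.453,-.312),.021,.0265,.045))
E
```

```text
22.2 [ 0.45425997 -0.31224745  0.05998794] 0.6305559277128624 [-2.15036071e-05  9.99999908e-01 -3.02136466e-04  3.04082103e-04]
held [ 4.507e-01 -3.124e-01  3.220e-02  7.260e-02  4.524e-01 -3.118e-01
  8.522e+03]
held top tool z -0.0124 plane [-0.0021 -0.0017 -0.0124] centre [0.     0.     0.0276] 8191
cup [ 4.540e-01 -3.117e-01  3.420e-02  2.400e-02  4.509e-01 -3.119e-01
  8.065e+03]
```

Request:
{"op": "carry_out", "data": {"deltas": [0, 0.0004, 0.012, 0, 0, 0, 0, 0.0004, 0.021, 0, 0, 0, 0, 0.0004, 0.027, 0, 0, 0, 0, 0.0004, 0.031, 0, 0, 0, 0, 0.0004, 0.0322, 0, 0, 0]}}

```text
time: 22.82
eef_pos: [0.4541, -0.3116, 0.0273]
tcp_rot: [-0.0, 1.0, 0.0, -0.0]
contact_force: [-1.2, 1.3, 3.3]
opening: 0.625
finger_force: 43.2
```

Request:
{"op": "carry_out", "data": {"deltas": [0, 0, 0, 0, 0, 0, 0, 0, 0, 0, 0, 0, 0, 0, 0, 0, 0, 0]}}

```text
time: 23.2
eef_pos: [0.4542, -0.3117, 0.0274]
tcp_rot: [-0.0, 1.0, -0.0, 0.0]
contact_force: [0.6, -0.2, -0.8]
opening: 0.63
finger_force: 42.9
```

Request:
{"op": "carry_out", "data": {"deltas": [0, 0, 0, 0, 0, 0, 0, 0, 0, 0, 0, 0, 0, 0, 0, 0, 0, 0, 0, 0, -0.02, 0, 0, 0, 0, 0, -0.06, 0, 0, 0], "grip": 85}}

```text
time: 23.82
eef_pos: [0.4528, -0.3104, 0.086]
tcp_rot: [-0.0, 1.0, 0.002, -0.002]
contact_force: [0.9, -0.4, -0.3]
opening: 0.852
finger_force: 0.0
```

Request:
{"op": "carry_out", "data": {"deltas": [0, 0, -0.05, 0, 0, 0, 0, 0, -0.05, 0, 0, 0, 0, 0, -0.05, 0, 0, 0]}}

```text
time: 24.2
eef_pos: [0.4539, -0.3114, 0.1372]
tcp_rot: [-0.0, 1.0, 0.0, -0.0]
contact_force: [-0.2, 0.4, -0.2]
opening: 0.851
finger_force: 0.0
```

```bash
python3 - <<'E'
from h import *
p,d,T=grab('w16'); s=ctrl.get_state(); print(s['time'],s['eef_pos'],s['opening']); W=cloud('wrist',d,T)
print('crown',circ(W,(.454,-.312),.037,.044,.04)); print('cup',circ(W,(.454,-.312),.021,.0265,.045))
E
```

```text
24.25 [ 0.45344439 -0.31095422  0.13612405] 0.8498367759502418
crown [ 4.541e-01 -3.112e-01  2.860e-02  3.980e-02  4.528e-01 -3.111e-01
  3.025e+03]
cup [ 4.538e-01 -3.122e-01  3.420e-02  2.400e-02  4.463e-01 -3.132e-01
  2.655e+03]
```

The large crown is seated, within 1 mm of centre and its top at 39.8 mm. Back to the board for the large cap.

Request:
{"op": "carry_out", "data": {"deltas": [-0.008, 0.055, 0, 0, 0, 0, -0.016, 0.11, 0, 0, 0, 0, -0.024, 0.165, 0, 0, 0, 0, -0.032, 0.22, 0, 0, 0, 0, -0.04, 0.275, 0, 0, 0, 0], "grip": 100}}

```text
time: 24.88
eef_pos: [0.4929, -0.0346, 0.1355]
tcp_rot: [0.0, 1.0, 0.0, -0.002]
contact_force: [0.0, -0.2, 0.2]
opening: 1.002
finger_force: 0.0
```

Request:
{"op": "carry_out", "data": {"deltas": [-0.008, 0.055, 0, 0, 0, 0, -0.013, 0.1, 0, 0, 0, 0, -0.0167, 0.13, 0.02, 0, 0, 0, -0.0167, 0.137, 0.06, 0, 0, 0, -0.0167, 0.137, 0.085, 0, 0, 0]}}

```text
time: 25.5
eef_pos: [0.508, 0.1014, 0.0485]
tcp_rot: [-0.001, 1.0, 0.0, -0.003]
contact_force: [-0.7, -1.0, 0.0]
opening: 1.0
finger_force: 0.0
```

Request:
{"op": "carry_out", "data": {"deltas": [0, 0, 0, 0, 0, 0, 0, 0, 0, 0, 0, 0, 0, 0, 0, 0, 0, 0]}}

```text
time: 25.88
eef_pos: [0.5118, 0.1002, 0.0536]
tcp_rot: [0.0, 1.0, 0.0, 0.001]
contact_force: [0.0, 0.3, 0.8]
opening: 0.999
finger_force: 0.0
```

```bash
python3 - <<'E'
from h import *
p,d,T=grab('w17'); s=ctrl.get_state(); print(s['time'],s['eef_pos'],s['opening']); W=cloud('wrist',d,T)
for n,a in dict(caL=(.023,.030,.038)).items(): print(n,circ(W,(.51,.1),*a))
E
```

```text
25.925 [0.51170896 0.10021974 0.05362091] 1.00240471201626
caL [5.1120e-01 1.0110e-01 3.3500e-02 2.6900e-02 5.0890e-01 1.0080e-01
 1.3993e+04]
```

Request:
{"op": "carry_out", "data": {"deltas": [0, 0.0003, 0.014, 0, 0, 0, 0, 0.0003, 0.026, 0, 0, 0, 0, 0.0003, 0.034, 0, 0, 0, 0, 0.0003, 0.038, 0, 0, 0, 0, 0.0003, 0.0395, 0, 0, 0]}}

```text
time: 26.55
eef_pos: [0.5106, 0.1007, 0.0124]
tcp_rot: [-0.0, 1.0, -0.0, -0.0]
contact_force: [-0.5, -0.6, 0.7]
opening: 1.002
finger_force: 0.0
```

Request:
{"op": "carry_out", "data": {"deltas": [0, 0, 0, 0, 0, 0, 0, 0, 0, 0, 0, 0, 0, 0, 0, 0, 0, 0]}}

```text
time: 26.92
eef_pos: [0.5109, 0.1007, 0.0131]
tcp_rot: [-0.0, 1.0, -0.0, 0.0]
contact_force: [0.1, 0.8, 0.2]
opening: 0.998
finger_force: 0.0
```

Request:
{"op": "carry_out", "data": {"deltas": [0, 0, 0, 0, 0, 0, 0, 0, 0, 0, 0, 0, 0, 0, 0, 0, 0, 0, 0, 0, 0, 0, 0, 0, 0, 0, 0, 0, 0, 0], "grip": 55, "grip_force": 45}}

```text
time: 27.55
eef_pos: [0.5109, 0.1008, 0.0135]
tcp_rot: [-0.0, 1.0, 0.0, 0.0]
contact_force: [-1.8, 0.3, 5.2]
opening: 0.738
finger_force: 49.3
```

Request:
{"op": "carry_out", "data": {"deltas": [0, 0, -0.015, 0, 0, 0, 0, 0, -0.05, 0, 0, 0, 0, 0, -0.1, 0, 0, 0, 0, 0, -0.125, 0, 0, 0, 0, 0, -0.125, 0, 0, 0]}}

```text
time: 28.18
eef_pos: [0.5122, 0.1007, 0.1404]
tcp_rot: [-0.0, 1.0, -0.0, 0.003]
contact_force: [0.3, -0.4, -3.0]
opening: 0.739
finger_force: 51.0
```

```bash
python3 - <<'E'
from h import *
p,d,T=grab('w18'); s=ctrl.get_state(); print(s['time'],s['eef_pos'],s['opening']); W=cloud('wrist',d,T)
held(W,T,.032)
E
```

```text
28.225 [0.51071955 0.10069653 0.13813754] 0.7434944245648886
held top tool z -0.0133 plane [-0.0025 -0.0064 -0.0133] centre [0.    0.    0.032] 20613
```

View pics/w18.png

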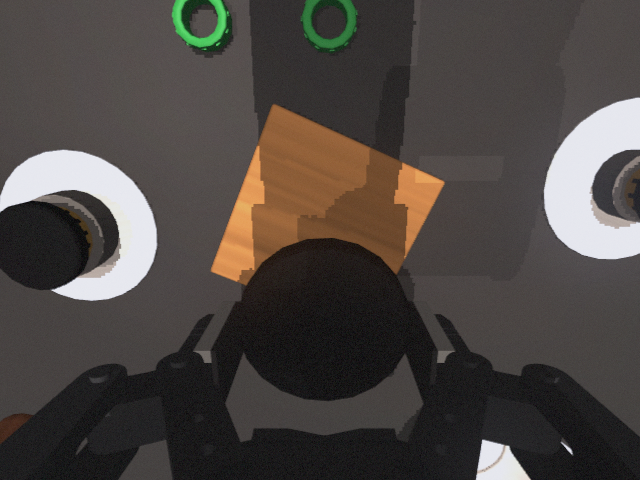

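The large cap is held level at (325,318) and the board is empty. I'll take it to the large burner.

Request:
{"op": "carry_out", "data": {"deltas": [0.008, -0.055, 0, 0, 0, 0, 0.016, -0.11, 0, 0, 0, 0, 0.024, -0.165, 0, 0, 0, 0, 0.032, -0.22, 0, 0, 0, 0, 0.04, -0.275, 0, 0, 0, 0]}}

```text
time: 28.85
eef_pos: [0.4688, -0.1751, 0.1352]
tcp_rot: [-0.0, 1.0, 0.001, -0.002]
contact_force: [0.8, -0.4, -2.5]
opening: 0.739
finger_force: 51.1
```

Request:
{"op": "carry_out", "data": {"deltas": [0.008, -0.055, 0, 0, 0, 0, 0.013, -0.1, 0, 0, 0, 0, 0.0168, -0.13, 0, 0, 0, 0, 0.0168, -0.1373, 0.03, 0, 0, 0, 0.0168, -0.1373, 0.055, 0, 0, 0]}}

```text
time: 29.48
eef_pos: [0.4523, -0.3112, 0.0793]
tcp_rot: [0.001, 1.0, 0.002, -0.002]
contact_force: [0.7, 1.3, -3.2]
opening: 0.74
finger_force: 51.2
```

Request:
{"op": "carry_out", "data": {"deltas": [0, 0, 0.01, 0, 0, 0, 0, 0, 0.015, 0, 0, 0, 0, 0, 0.015, 0, 0, 0, 0, 0, 0.015, 0, 0, 0]}}

```text
time: 29.98
eef_pos: [0.4547, -0.312, 0.0689]
tcp_rot: [-0.0, 1.0, -0.001, 0.001]
contact_force: [0.0, 0.5, -1.4]
opening: 0.741
finger_force: 51.1
```

```bash
python3 - <<'E'
from h import *
p,d,T=grab('w19'); s=ctrl.get_state(); print(s['time'],s['eef_pos'],s['opening'],s['tcp_rot']); W=cloud('wrist',d,T)
held(W,T,.0315)
print('crown',circ(W,(.454,-.312),.037,.044,.04)); print('cup',circ(W,(.454,-.312),.021,.0265,.045))
E
```

```text
30.025 [ 0.45463771 -0.31202365  0.06892634] 0.7353856219470531 [-2.56394121e-04  9.99999424e-01 -7.39816305e-04  7.33737722e-04]
held top tool z -0.0133 plane [-0.0034 -0.0064 -0.0133] centre [-0.     -0.      0.0316] 20073
crown [ 4.398e-01 -3.118e-01  2.410e-02  3.960e-02  4.307e-01 -3.105e-01
  8.920e+02]
cup [ 4.501e-01 -3.118e-01  3.360e-02  2.400e-02  4.311e-01 -3.130e-01
  2.187e+03]
```

Request:
{"op": "carry_out", "data": {"deltas": [0, 0, 0.012, 0, 0, 0, 0, 0, 0.021, 0, 0, 0, 0, 0, 0.027, 0, 0, 0, 0, 0, 0.0305, 0, 0, 0, 0, 0, 0.0315, 0, 0, 0]}}

```text
time: 30.65
eef_pos: [0.4541, -0.3117, 0.0366]
tcp_rot: [-0.0, 1.0, 0.0, -0.0]
contact_force: [-2.3, 2.5, 4.0]
opening: 0.738
finger_force: 51.8
```

Request:
{"op": "carry_out", "data": {"deltas": [0, 0, 0, 0, 0, 0, 0, 0, 0, 0, 0, 0, 0, 0, 0, 0, 0, 0]}}

```text
time: 31.02
eef_pos: [0.4543, -0.3119, 0.0367]
tcp_rot: [-0.0, 1.0, -0.0, 0.0]
contact_force: [-0.7, 0.7, -0.3]
opening: 0.745
finger_force: 51.5
```

Request:
{"op": "carry_out", "data": {"deltas": [0, 0, 0, 0, 0, 0, 0, 0, 0, 0, 0, 0, 0, 0, 0, 0, 0, 0, 0, 0, -0.02, 0, 0, 0, 0, 0, -0.06, 0, 0, 0], "grip": 100}}

```text
time: 31.65
eef_pos: [0.4527, -0.3104, 0.0949]
tcp_rot: [-0.0, 1.0, 0.002, -0.002]
contact_force: [0.3, -0.1, 0.3]
opening: 0.999
finger_force: 0.0
```

Request:
{"op": "carry_out", "data": {"deltas": [0, 0, -0.06, 0, 0, 0, 0, 0, -0.09, 0, 0, 0, 0, 0, -0.09, 0, 0, 0, 0, 0, -0.09, 0, 0, 0, 0, 0, -0.09, 0, 0, 0]}}

```text
time: 32.28
eef_pos: [0.4531, -0.3107, 0.1839]
tcp_rot: [-0.0, 1.0, 0.002, -0.001]
contact_force: [-0.6, -0.4, -0.5]
opening: 0.995
finger_force: 0.0
```

```bash
python3 - <<'E'
from h import *
p,d,T=grab('w20'); s=ctrl.get_state(); print(s['time'],s['eef_pos'],s['opening']); W=cloud('wrist',d,T)
print('cap',circ(W,(.454,-.312),.047,.054,.04)); print('cup',circ(W,(.454,-.312),.021,.0265,.045))
p,d=ctrl.read_camera('scene'); save('scene1.png',p)
p,d=ctrl.read_camera('top'); W=cloud('top',d); print('top small',circ(W,(.4777,.317),.045,.056,.04),'mid',circ(W,(.5127,-.082),.045,.056,.04))
E
```

```text
32.325 [ 0.4531706  -0.31081984  0.18410074] 0.9998770927550621
cap [ 4.545e-01 -3.112e-01  3.320e-02  4.990e-02  4.531e-01 -3.113e-01
  5.934e+03]
cup [ 4.460e-01 -3.131e-01  3.270e-02  2.390e-02  4.275e-01 -3.148e-01
  3.860e+02]
top small [4.781e-01 3.185e-01 2.360e-02 4.920e-02 4.776e-01 3.174e-01 5.320e+02] mid [ 5.126e-01 -8.200e-02  2.910e-02  4.940e-02  5.124e-01 -8.210e-02
  8.070e+02]
```

View pics/scene1.png

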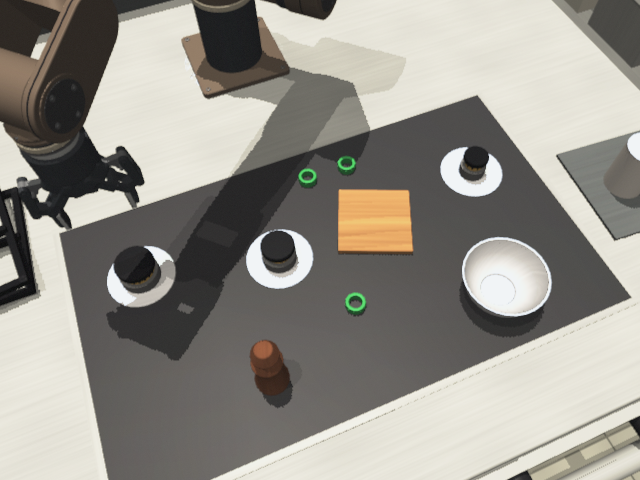

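Both burners are complete, the large one at (137,268) and the small one at (474,163). The board is empty, the bystanders are in place and the gripper is clear, so I'm handing in.

```bash
python3 -c "
from plant import ctrl
print(ctrl.sign_off())"
```

```text
the job is handed in; nothing more can be done
None
```

Both burners are back together and the job is handed in: each crown and cap measured within about 1 mm of its burner's centre and at the right height, and the third burner's cap, the pan and the mill were left as they were.

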